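# Test a customer's limit switches on the shop counter tester

## Task

Test the limit switches on the blue mat before they are sold: stand them all upright in bays of the round tester, one per bay and square to the painted outline, then turn the lock collar clockwise to its stop at the red mark so that its steel fingers lie over the switches, and press the green start button fully down and let it spring back. Then turn the collar back to its stop at the white mark and stand every switch upright on the floor of the white sale tray. Do not disturb the bowl, the carton or the spray can.

Things in the scene. Friction and masses are not known exactly. Their poses are not given: they have to be found in the camera images.
- switch0: a blue metal roller limit switch, one of up to three alike (None if absent): body 60 (own x) x 50 (own y) x 42 mm high, on it a dark head 44 x 36 x 18 mm with a white roller, 68 mm high in all, about 0.2-0.4 kg. Origin at the centre of its underside, z up. Take it from above by the head or the body, fingers closing along own y.
- switch1: a blue metal roller limit switch, one of up to three alike (None if absent): body 60 (own x) x 50 (own y) x 42 mm high, on it a dark head 44 x 36 x 18 mm with a white roller, 68 mm high in all, about 0.2-0.4 kg. Origin at the centre of its underside, z up. Take it from above by the head or the body, fingers closing along own y.
- switch2: a blue metal roller limit switch, one of up to three alike (None if absent): body 60 (own x) x 50 (own y) x 42 mm high, on it a dark head 44 x 36 x 18 mm with a white roller, 68 mm high in all, about 0.2-0.4 kg. Origin at the centre of its underside, z up. Take it from above by the head or the body, fingers closing along own y.
- order_mat: blue flat mat, 320 (x) x 170 (y) x 4 mm, fixed, on which the switches stand at first; origin at the centre of its underside. It may be on either side of the tester.
- sale_tray: white shallow tray, fixed, floor 320 (x) x 170 (y) mm, 4 mm thick, with a rim 12 mm high; origin at the centre of its underside. It may be on either side of the tester.
- tester: fixed round switch tester: aluminium disc of radius 150 mm, 8 mm thick, origin at the centre of its underside. Bays lie 93 mm from the centre at 60, 180, 300 degrees (counter-clockwise from own x); the start button at 95 mm along own x. White mark on the rim at 0 degrees (collar open), red mark at 300 (locked). A grey drum in the middle (radius 55, top at 45 mm) carries the black lock collar.
- bay0 (a point): centre of a bay (yellow outline 76 x 70 mm round a black pad) on the disc's top face; its x axis points outward from the tester's centre and is the direction for a switch's own x, either way round
- bay1 (a point): centre of a bay (yellow outline 76 x 70 mm round a black pad) on the disc's top face; its x axis points outward from the tester's centre and is the direction for a switch's own x, either way round
- bay2 (a point): centre of a bay (yellow outline 76 x 70 mm round a black pad) on the disc's top face; its x axis points outward from the tester's centre and is the direction for a switch's own x, either way round
- collar (a joint): angle of the lock collar, rad: 0 = open stop (yellow-tipped finger at the white mark, covering the button; bays free from above), grows clockwise seen from above, 1.06 = locked stop (yellow-tipped finger at the red mark, a finger over every bay). It stays where it is left. Its three steel fingers, 22 mm wide, reach 108 mm from the axis, 81 to 89 mm above the counter.
- collar_grip (a point): grip point on the collar's axis, 116 mm above the counter: the middle of an upright bar 64 mm long (along this point's x), 14 mm thick (along its y) and 36 mm high, top 127 mm above the counter. The point turns with the collar; its x is the direction of the yellow-tipped finger.
- start (a joint): travel of the green start button, m: 0 = up, 0.008 = fully down (about 5 N)
- start_top (a point): centre of the top face of the green button (36 mm wide, its housing 52 mm wide), which faces up, 54 mm above the counter when not pressed
- colander: bystander: white bowl, 170 mm wide, 75 mm high; leave it alone; origin under its centre
- carton: bystander: cardboard carton 110 x 80 x 70 mm; leave it alone; origin under its centre
- cleaner: bystander: yellow spray can 54 mm wide, 120 mm high; leave it alone; origin under its centre
Mind the look-alikes: they are no part of the job. Leave any brown or orange look-alike of the switch1 alone.

How it is judged:
By the outcome, as a careful person would: the job done as asked, in the order asked, and still so for the second after the job is handed in, with the robot touching nothing.
Of switch0, switch1, switch2 only 2 to 3 are there at a start; the rules pass over those that are not, and their reading is None.
At some moment in a run one of switch0, switch1, switch2 may be knocked a few centimetres aside while the robot is not near it.
It also fails if it takes over 210 s, if anything falls off the work surface, if the arm or the gripper's body presses on something with over 40 N, if the wrist force passes 120 N, or if a joint passes its speed limit or range.

## Robot

A 7-joint arm with a two-finger parallel gripper is mounted at the origin on the work surface. World frame = base frame: x ahead of the robot, y to its left, z up, the work surface at z = 0. Lengths are in mm, angles in rad, forces in N, time in s.
With the tool pointing down it reaches from about 350 to 900 mm from the base axis. Payload 19.9 kg.
Tool frame: the origin (TCP) lies on the front face of the gripper's body, between the roots of the fingers; the fingertips stand 97 mm ahead of it and the grasp point (between the pads) lies 78 mm ahead of it; z points along the fingers, y is the line along which they close (so a half turn about z gives the same grasp; the last joint's range is limited). The gripper opens to 94 mm and grips with 3 to 60 N. Pads are 16 mm wide; open, the fingers measure 119 mm over their backs; the gripper's body (75 mm by 177 mm) begins 78 mm behind the grasp point.
Start: joints at [1.083, 0.417, -0.01, 1.614, 0.005, 1.111, -0.053], TCP at [270.049, -563.633, 302.625] pointing down, gripper open.
Joint ranges: [-2.81, 2.81], [-0.39, 2.02], [-1.27, 1.25], [0.06, 2.57], [-1.19, 4.33], [0.19, 2], [-2.82, 2.82]. Speed limits (rad/s): [1.89, 1.89, 2.39, 2.39, 3.01, 3.01, 3.01].

## Interface

Orientations are given as [roll, pitch, yaw] about the fixed x, y, z axes, in that order (R = Rz(yaw) Ry(pitch) Rx(roll)).
In Python, from bench import sensors, eyes, robot gives the robot as it stands.
- The arm moves only by the tool servo_tool, never from a script. Its argument "increments" is a list of rows, each a list of 5 numbers: the shift along the world's x, y, z in m, then the turn about the world's z in degrees, then the finger opening in m, from 0 to 0.094. In form: [[dx, dy, dz, twist, grip], ...]. A call has 1 to 20 rows; each row shifts and turns the commanded pose from where the row before left it; what a row does not reach is not made up. A row lasts 1/8 s, in which the tool goes at most 62.5 mm and 10.7 degrees, less where a joint would pass 70% of its speed; a pose out of reach is approached as far as the arm can. A call with a gripper value outside its range is refused whole. The fingers move at their own pace and stop on an object; the grip force is fixed at half the most. Time passes only in rows, so rows that do not move let the fingers close. It gives the time, the measured TCP pose, the force, the opening and the grip force at its end, in the units of the state.
- sensors.sense(): the state, without advancing time (a new reading comes with each control period).
- eyes.get_image(name): name is "scene" or "top" or "wrist"; returns the picture (480x640x3 uint8, red, green, blue); there is no depth.
- eyes.camera_params(name): a dict with "fx", "fy", "cx", "cy" (pixels), "k1" (the pictures are not rectified: a ray, as slopes to the right and down, at radius r is drawn at 1 + k1 r^2 times it, then the intrinsics apply), "rvec" (rotation vector, rad) and "tvec" (3), from world to camera coordinates, as OpenCV has them; the wrist camera has in their place "mount" (4x4, takes a point from camera to tool coordinates, whose origin is the TCP and whose axes are the flange's). Camera axes: x right, y down, z forward; pixel columns grow to the right and rows downward; lengths in mm; the calibration is good to about 2 mm. A picture is of the moment at which its call begins: read the wrist's pose just before it. camera_params takes no time and is no camera call.
- robot.job_done(): hands the job in; it is judged then, once.
The state is a dict: "time": time; "joint_pos": joint angles; "qvel": joint speeds; "effort": joint torques, N m; "tcp_pos": TCP position; "tcp_rot": TCP orientation; "ft_force": force on the tool from outside, world axes, zero at the start; "ft_torque": the same for the moment, N m; "gripper_width": opening from 0.0 (shut) to 1.0 (fully open); "grasp_force": force on a finger pad.
Only numpy, scipy, OpenCV 4.12 (cv2) and the standard library are available. Lean on these libraries where they do the work, as an engineer would, in place of code of your own. Each camera call takes 0.05 s, during which the arm holds its last target. There are 200 camera calls.

## Working session

There is one attempt and no reset: what is moved stays moved. The work goes in short steps, Python scripts to look and compute and a tool call to move; the robot and the scene stay as the last step left them, time stands still between calls to the robot, and variables do not carry over. Pictures are saved under pics/ and viewed, at most 14 in all, crops included, and the job is handed in when it is done.

Besides the shell and the picture viewer there is one more tool, called after "Call:" as name(argument=value, ...) on one line, values as JSON. servo_tool: Moves the arm, as the interface text tells. Its arguments: {"type":"object","properties":{"increments":{"type":"array","items":{"type":"array","items":{"type":"number"}}}},"required":["increments"]}

```bash
ls; mkdir -p pics; cat > h.py <<'E'
import numpy as np, cv2
from bench import sensors, eyes, robot
from scipy.spatial.transform import Rotation as Ro
def shot(n,f=None):
    im=np.ascontiguousarray(eyes.get_image(n)[:,:,::-1])
    if f: cv2.imwrite('pics/'+f,im)
    return im
def cam(n,s=None):
    p=eyes.camera_params(n)
    if 'rvec' in p:
        R=cv2.Rodrigues(np.array(p['rvec'],float))[0]; t=np.array(p['tvec'],float).ravel()
        return p,R.T,-R.T@t
    s=s or sensors.sense(); M=np.array(p['mount']); T=np.eye(4)
    T[:3,:3]=Ro.from_euler('xyz',s['tcp_rot']).as_matrix(); T[:3,3]=s['tcp_pos']
    W=T@M; return p,W[:3,:3],W[:3,3]
def px2w(n,uv,z,s=None):
    p,R,c=cam(n,s); uv=np.atleast_2d(np.array(uv,float))
    d=np.stack([(uv[:,0]-p['cx'])/p['fx'],(uv[:,1]-p['cy'])/p['fy']],1); q=d.copy()
    for _ in range(20): q=d/(1+p['k1']*(q**2).sum(1,keepdims=True))
    r=np.c_[q,np.ones(len(q))]@R.T
    return c+r*((z-c[2])/r[:,2:3])
def w2px(n,P,s=None):
    p,R,c=cam(n,s); q=(np.atleast_2d(P)-c)@R; q=q[:,:2]/q[:,2:]
    q=q*(1+p['k1']*(q**2).sum(1,keepdims=True)); return q*[p['fx'],p['fy']]+[p['cx'],p['cy']]
E
python3 - <<'E'
from h import *
s=sensors.sense();print(s)
shot('top','top0.png');shot('scene','scene0.png')
for n in('top','scene','wrist'):
    p,R,c=cam(n,s);print(n,p['fx'],c,R[:,2])
E
```

```text
pics
{'time': 0.0, 'joint_pos': array([ 1.0824906 ,  0.41797132, -0.01033819,  1.61412549,  0.00467126,
        1.11069935, -0.05298783]), 'qvel': array([ 0.00137704, -0.00059172, -0.00081472, -0.00086163, -0.00054025,
        0.00039144, -0.00089692]), 'effort': array([ 1.13604801e-03, -8.51245165e+01,  6.38560932e-01, -4.25995445e+01,
       -4.90682095e-02,  1.85745279e-02,  1.06277962e-04]), 'tcp_pos': array([ 269.97125331, -563.41861318,  302.04716857]), 'tcp_rot': array([-3.14041430e+00,  4.92330604e-05,  4.46845365e-01]), 'ft_force': array([-0.39286692, -0.13529   ,  0.25548623]), 'ft_torque': array([0.04091348, 0.01775038, 0.02673554]), 'grasp_force': 0.0, 'gripper_width': 0.9988316972776125}
top 443.74205896636363 [ 337.65491994   55.84276973 1131.90721418] [ 0.16238819 -0.00439264 -0.98671717]
scene 463.9118679768251 [1255.54351469  267.54099756 1057.19875107] [-0.59823931 -0.17959095 -0.7809333 ]
wrist 352.8144794087382 [ 337.99949594 -530.90085078  384.06661343] [-0.2359252  -0.11049182 -0.96546924]
```

View pics/top0.png

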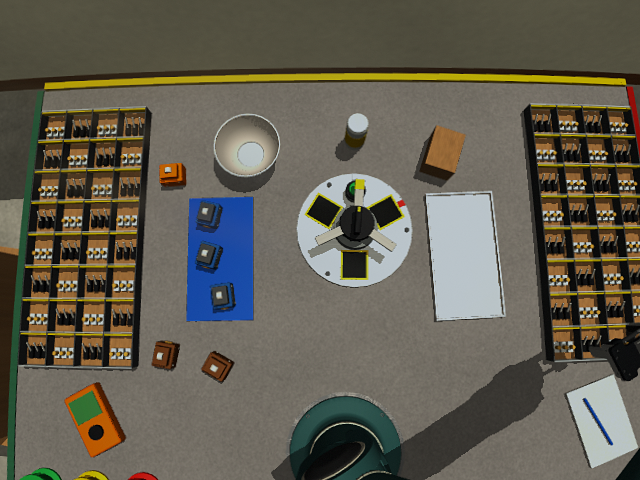

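View pics/scene0.png

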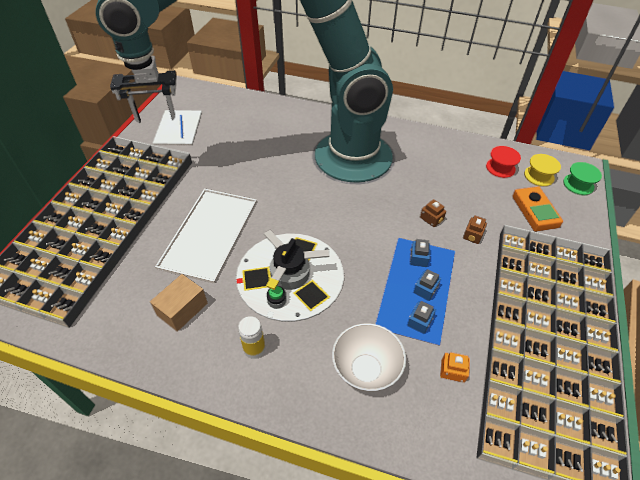

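The three switches are on the mat at top-view pixels (208,214), (208,255) and (222,296). The look-alikes off the mat are the orange one at (172,174) and the brown ones at (165,354) and (217,366). The tester is at (355,230), with its button at (355,190), and the tray is at (465,256).

```bash
python3 - <<'E'
from h import *
im=cv2.imread('pics/top0.png')
a=cv2.resize(im[195:325,180:260],None,fx=4.5,fy=4.5,interpolation=cv2.INTER_CUBIC)
b=cv2.resize(im[170:290,295:415],None,fx=3.5,fy=3.5,interpolation=cv2.INTER_CUBIC)
h=max(a.shape[0],b.shape[0]);c=np.zeros((h,a.shape[1]+b.shape[1],3),np.uint8)
c[:a.shape[0],:a.shape[1]]=a;c[:b.shape[0],a.shape[1]:]=b
cv2.imwrite('pics/crop0.png',c);print(c.shape)
hsv=cv2.cvtColor(im,cv2.COLOR_BGR2HSV)
for x,y in[(195,205),(210,217),(207,213),(209,250),(222,297),(205,222),(250,250),(220,306),(205,268)]:print((x,y),im[y,x],hsv[y,x])
# tester: bright aluminium disc
print(px2w('top',[[355,230],[208,214],[208,255],[222,296],[465,256],[249,150],[356,130],[443,152]],0).round())
print(im[215,310],im[280,340],im[190,390],im[185,360],im[203,402])
E
```

```text
(585, 780, 3)
(195, 205) [158  70  30] [111 207 158]
(210, 217) [65 63 62] [110  12  65]
(207, 213) [73 77 79] [20 19 79]
(209, 250) [60 61 60] [60  4 61]
(222, 297) [80 89 93] [21 36 93]
(205, 222) [71 45 31] [110 144  71]
(250, 250) [165  76  29] [110 210 165]
(220, 306) [102  56  19] [107 208 102]
(205, 268) [83 38 16] [110 206  83]
[[ 553.  -37.    0.]
 [ 601.  347.    0.]
 [ 492.  344.    0.]
 [ 386.  305.    0.]
 [ 481. -322.    0.]
 [ 776.  242.    0.]
 [ 830.  -47.    0.]
 [ 766. -281.    0.]]
[16  9  9] [207 197 187] [202 196 185] [ 16 183 187] [ 23  30 189]
```

View pics/crop0.png

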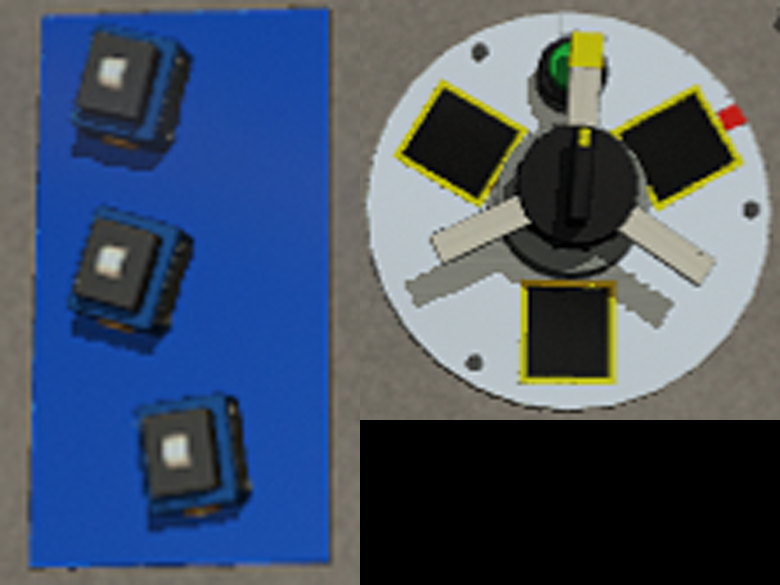

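The crop confirms that all three switches on the mat have blue bodies, dark heads and white rollers. The collar's yellow-tipped finger is at the white mark over the button, and the red mark is at upper right.

```bash
cat >> h.py <<'E'
def heads(n,im,box,z=64,s=None,amin=100):
    """dark heads inside a world box (x0,x1,y0,y1) -> centre, yaw of long axis, sizes"""
    hsv=cv2.cvtColor(im,cv2.COLOR_BGR2HSV)
    m=((hsv[...,1]<75)&(hsv[...,2]<110)&(hsv[...,2]>35)).astype(np.uint8)
    m=cv2.morphologyEx(m,cv2.MORPH_OPEN,np.ones((3,3)))
    out=[]
    for c in cv2.findContours(m,cv2.RETR_EXTERNAL,cv2.CHAIN_APPROX_NONE)[0]:
        if cv2.contourArea(c)<amin: continue
        P=px2w(n,c[:,0],z,s)[:,:2]; r=cv2.minAreaRect(P.astype(np.float32))
        (w,h),a=r[1],r[2]
        if h>w: w,h,a=h,w,a+90
        if box[0]<r[0][0]<box[1] and box[2]<r[0][1]<box[3]: out.append((np.round(r[0],1),round((a+90)%180-90,1),round(w,1),round(h,1)))
    return out
E
python3 - <<'E'
from h import *
im=cv2.imread('pics/top0.png');hsv=cv2.cvtColor(im,cv2.COLOR_BGR2HSV)
for o in heads('top',im,(350,700,220,420),amin=60):print(o)
# disc
m=((hsv[...,2]>150)&(hsv[...,1]<60)).astype(np.uint8)
for c in cv2.findContours(m,cv2.RETR_EXTERNAL,cv2.CHAIN_APPROX_NONE)[0]:
    if cv2.contourArea(c)<2500: continue
    for z in(8,4):
        P=px2w('top',c[:,0],z)[:,:2].astype(np.float32);hull=cv2.convexHull(P)
        print(z,cv2.minEnclosingCircle(hull),cv2.minAreaRect(P))
for nm,mk,z in(('yellow',(abs(hsv[...,0].astype(int)-29)<6)&(hsv[...,1]>150)&(hsv[...,2]>120),8),('red',(im[...,2]>150)&(im[...,1]<60)&(im[...,0]<60),8)):
    m=mk.astype(np.uint8)
    for c in cv2.findContours(m,cv2.RETR_EXTERNAL,cv2.CHAIN_APPROX_NONE)[0]:
        x,y=c[:,0].mean(0)
        if 295<x<415 and 170<y<290 and len(c)>8:
            P=px2w('top',c[:,0],z)[:,:2].astype(np.float32);print(nm,(x,y),cv2.minAreaRect(P))
E
```

```text
(array([385.6, 297.7]), 9.0, 42.7, 34.6)
(array([487.7, 335.1]), -16.9, 43.1, 34.0)
(array([591.2, 337.7]), -10.7, 44.7, 35.5)
(array([680.3, 250.3]), 82.0, 158.9, 81.9)
8 ((51.66680145263672, -660.89111328125), 119.85836029052734) ((51.19084930419922, -661.1253051757812), (199.92747497558594, 140.1990203857422), 17.06805419921875)
4 ((50.6489372253418, -663.4420776367188), 120.28485870361328) ((50.171321868896484, -663.677001953125), (200.63902282714844, 140.697998046875), 17.068050384521484)
8 ((486.86041259765625, -319.25872802734375), 186.6711883544922) ((486.82659912109375, -320.00738525390625), (331.3354187011719, 180.28712463378906), 2.2187952995300293)
4 ((487.3914489746094, -320.59375), 187.33554077148438) ((487.35748291015625, -321.34503173828125), (332.51458740234375, 180.9287567138672), 2.2187960147857666)
8 ((555.614990234375, -34.62961196899414), 149.27511596679688) ((554.8446655273438, -34.70068359375), (295.6813659667969, 294.732177734375), 89.48287200927734)
4 ((556.3908081054688, -34.9517936706543), 149.80624389648438) ((555.61767578125, -35.02288818359375), (296.73
[... 709 characters left out ...]
49219)
yellow (np.float64(387.29931972789115), np.float64(210.76190476190476)) ((599.5357055664062, -117.04400634765625), (68.79625701904297, 74.91114044189453), 28.084257125854492)
yellow (np.float64(323.07738095238096), np.float64(210.41071428571428)) ((604.2317504882812, 44.807273864746094), (74.74486541748047, 69.5226058959961), 58.62825393676758)
yellow (np.float64(359.2121212121212), np.float64(184.03030303030303)) ((674.7704467773438, -50.17433166503906), (21.082386016845703, 27.104385375976562), 88.31790161132812)
red (np.float64(400.88235294117646), np.float64(203.1764705882353)) ((622.5463256835938, -158.55099487304688), (14.288156509399414, 15.311317443847656), 18.108362197875977)
```

Call:
servo_tool(increments=[[0.011,0.0445,0,7.2,0.094],[0.011,0.0445,0,7.2,0.094],[0.011,0.0445,0,7.2,0.094],[0.011,0.0445,0,7.2,0.094],[0.011,0.0445,0,7.2,0.094],[0.011,0.0445,0,7.2,0.094],[0.011,0.0445,0,7.2,0.094],[0.011,0.0445,0,7.2,0.094],[0.011,0.0445,0,7.2,0.094],[0.011,0.0445,0,7.2,0.094],[0.011,0.0445,0,7.2,0.094],[0.011,0.0445,0,7.2,0.094],[0.011,0.0445,0,7.2,0.094],[0.011,0.0445,0,7.2,0.094],[0.011,0.0445,0,7.2,0.094],[0.011,0.0445,0,7.2,0.094],[0.011,0.0445,0,7.2,0.094],[0.011,0.0445,0,7.2,0.094],[0.011,0.0445,0,7.2,0.094],[0.011,0.0445,0,7.2,0.094]])

```text
time: 2.6
tcp_pos: [490.4, 327.6, 302.3]
tcp_rot: [-3.141, -0.0, 2.964]
ft_force: [-0.0, -0.5, 0.8]
gripper_width: 0.998
grasp_force: 0.0
```

```bash
python3 - <<'E'
from h import *
s=sensors.sense();print(s['time'],s['tcp_pos'],np.degrees(s['tcp_rot']),s['joint_pos'].round(2))
w=shot('wrist','w1.png')
for o in heads('wrist',w,(350,700,150,450),s=s,amin=300):print(o)
t=shot('top')
for o in heads('top',t,(350,700,150,450),amin=60):print('top',o)
E
```

```text
2.6 [490.36873446 327.61279396 302.31688514] [-1.79975319e+02 -9.93590127e-03  1.69807528e+02] [ 0.01  0.49 -0.87  1.68  0.4   1.16  0.42]
(array([591.9, 346. ]), -9.4, 43.7, 33.5)
(array([630.2, 255.7]), 82.6, 567.7, 220.0)
(array([486.7, 341.3]), -15.0, 44.3, 31.1)
(array([385.8, 302.4]), 7.6, 42.7, 34.4)
top (array([598.9, 336.1]), 77.8, 35.2, 28.7)
top (array([679.8, 247.5]), 83.9, 155.1, 77.1)
```

View pics/w1.png

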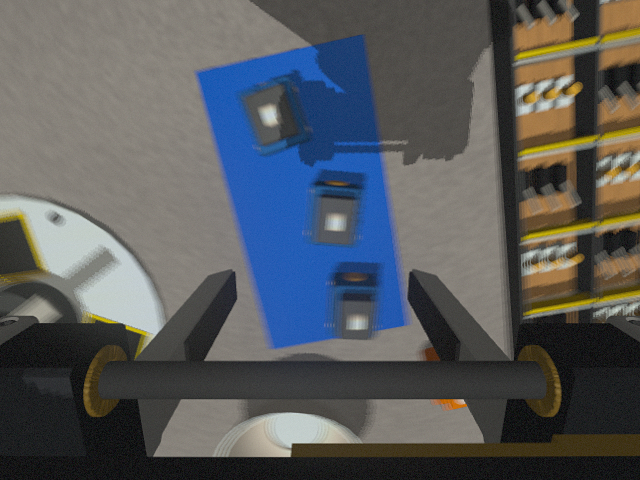

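The wrist view is blurred by motion. It shows the three switches at (270,117), (336,222) and (356,322). I'll settle the arm and re-measure.

Call:
servo_tool(increments=[[0,0,0,0,0.094],[0,0,0,0,0.094],[0,0,0,0,0.094]])

```text
time: 3.08
tcp_pos: [490.2, 325.5, 302.8]
tcp_rot: [-3.141, 0.001, 2.959]
ft_force: [0.2, -0.4, -0.9]
gripper_width: 1.0
grasp_force: 0.0
```

```bash
python3 - <<'E'
from h import *
s=sensors.sense();print(s['time'],s['tcp_pos'],np.degrees(s['tcp_rot']),s['joint_pos'].round(2))
w=shot('wrist','w2.png')
for o in heads('wrist',w,(350,700,150,450),s=s,amin=300):print(o)
hsv=cv2.cvtColor(w,cv2.COLOR_BGR2HSV)
m=((hsv[...,0]>100)&(hsv[...,0]<120)&(hsv[...,1]>150)&(hsv[...,2]>50)).astype(np.uint8)
c=max(cv2.findContours(m,cv2.RETR_EXTERNAL,cv2.CHAIN_APPROX_NONE)[0],key=cv2.contourArea)
print('mat wrist',cv2.minAreaRect(px2w('wrist',c[:,0],4,s)[:,:2].astype(np.float32)))
t=cv2.imread('pics/top0.png');hsv=cv2.cvtColor(t,cv2.COLOR_BGR2HSV)
m=((hsv[...,0]>100)&(hsv[...,0]<120)&(hsv[...,1]>150)&(hsv[...,2]>50)).astype(np.uint8)
c=max(cv2.findContours(m,cv2.RETR_EXTERNAL,cv2.CHAIN_APPROX_NONE)[0],key=cv2.contourArea)
print('mat top',cv2.minAreaRect(px2w('top',c[:,0],4)[:,:2].astype(np.float32)))
E
```

```text
3.075 [490.24762628 325.45686879 302.83581839] [-1.79972103e+02  3.95750647e-02  1.69510311e+02] [ 0.01  0.48 -0.87  1.69  0.4   1.16  0.42]
(array([590.5, 339.6]), -10.6, 43.4, 35.9)
(array([614.6, 436.3]), 32.1, 147.5, 41.2)
(array([657.8, 233.3]), 59.0, 566.0, 260.3)
(array([486.2, 337.2]), -15.9, 43.6, 34.9)
(array([384.7, 299.7]), 8.4, 43.7, 35.6)
(array([378.6, 387.6]), 79.6, 194.5, 128.9)
mat wrist ((486.5262451171875, 313.8922424316406), (325.40924072265625, 168.91439819335938), 0.697141706943512)
mat top ((484.62933349609375, 312.92425537109375), (318.97320556640625, 167.74440002441406), 0.6793497204780579)
```

Call:
servo_tool(increments=[[0.0252,0.0033,-0.024,0,0.094],[0.0252,0.0033,-0.024,0,0.094],[0.0252,0.0033,-0.024,0,0.094],[0.0252,0.0033,-0.024,0,0.094],[0,0,-0.02,0,0.094],[0,0,-0.02,0,0.094],[0,0,-0.02,0,0.094],[0,0,-0.02,0,0.094],[0,0,-0.01,0,0.094],[0,0,-0.01,0,0.094],[0,0,0,0,0.094],[0,0,0,0,0.094]])

```text
time: 4.62
tcp_pos: [591.0, 339.8, 107.2]
tcp_rot: [3.141, 0.001, 2.96]
ft_force: [0.4, 0.4, 0.6]
gripper_width: 1.0
grasp_force: 0.0
```

Call:
servo_tool(increments=[[0,0,0,0,0.04],[0,0,0,0,0.04],[0,0,0,0,0.04],[0,0,0,0,0.04],[0,0,0,0,0.04]])

```text
time: 5.25
tcp_pos: [590.9, 339.6, 106.6]
tcp_rot: [-3.142, 0.0, 2.96]
ft_force: [0.6, 0.6, 0.0]
gripper_width: 0.533
grasp_force: 29.6
```

Call:
servo_tool(increments=[[0,0,0.012,0,0.04],[0,0,0.024,0,0.04],[0,0,0.03,0,0.04],[0,0,0.03,0,0.04],[0.001,-0.0227,0,-8.55,0.04],[0.001,-0.0227,0,-8.55,0.04],[0.001,-0.0227,0,-8.55,0.04],[0.001,-0.0227,0,-8.55,0.04],[0.001,-0.0227,0,-8.55,0.04],[0.001,-0.0227,0,-8.55,0.04],[0.001,-0.0227,0,-8.55,0.04],[0.001,-0.0227,0,-8.55,0.04],[0.001,-0.0227,0,-8.55,0.04],[0.001,-0.0227,0,-8.55,0.04],[0.001,-0.0227,0,-8.55,0.04],[0.001,-0.0227,0,-8.55,0.04],[0.001,-0.0227,0,-8.55,0.04],[0,0,0,0,0.04],[0,0,0,0,0.04]])

```text
time: 7.62
tcp_pos: [603.9, 45.4, 203.7]
tcp_rot: [3.141, -0.001, 1.023]
ft_force: [-0.1, 0.7, -3.7]
gripper_width: 0.534
grasp_force: 29.7
```

```bash
python3 - <<'E'
from h import *
s=sensors.sense();print(s['tcp_pos'],np.degrees(s['tcp_rot']))
w=shot('wrist','w3.png')
hsv=cv2.cvtColor(w,cv2.COLOR_BGR2HSV)
m=((abs(hsv[...,0].astype(int)-29)<6)&(hsv[...,1]>150)&(hsv[...,2]>120)).astype(np.uint8)
for c in cv2.findContours(m,cv2.RETR_EXTERNAL,cv2.CHAIN_APPROX_NONE)[0]:
    if len(c)>30:print(c[:,0].mean(0),cv2.minAreaRect(px2w('wrist',c[:,0],8,s)[:,:2].astype(np.float32)))
E
```

```text
[603.92708861  45.40221083 203.70249444] [ 1.79977276e+02 -6.91372466e-02  5.85898423e+01]
[359.36 439.6 ] ((528.3784790039062, -146.44642639160156), (10.9928617477417, 21.127290725708008), 84.95079803466797)
[394.24528302 414.18867925] ((572.341064453125, -137.51287841796875), (4.731786727905273, 28.151905059814453), 28.313976287841797)
[247.8        412.44444444] ((454.8377380371094, -63.326263427734375), (4.266035079956055, 23.607572555541992), 88.79399108886719)
[320.56886228 205.2754491 ] ((613.5742797851562, 62.7742805480957), (34.2845344543457, 69.32869720458984), 58.19456100463867)
```

View pics/w3.png

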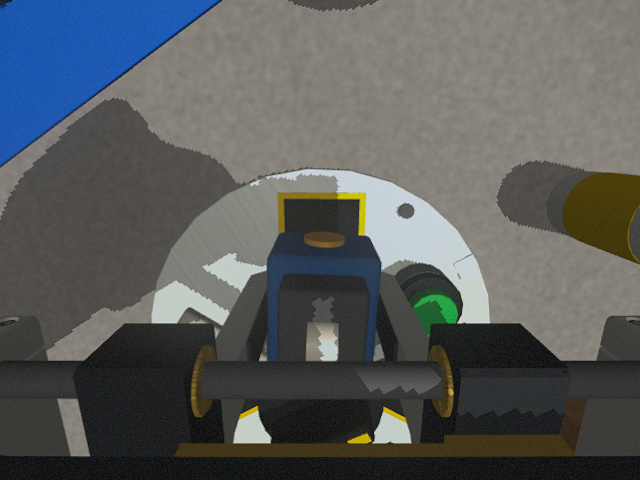

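The held switch's long axis is in line with the bay, and the yellow outline at (320,205) fits it. I'll lower and release.

Call:
servo_tool(increments=[[0,0,-0.025,0,0.04],[0,0,-0.025,0,0.04],[0,0,-0.02,0,0.04],[0,0,-0.012,0,0.04],[0,0,-0.006,0,0.04],[0,0,-0.004,0,0.04],[0,0,0,0,0.04],[0,0,0,0,0.04]])

```text
time: 8.68
tcp_pos: [604.0, 44.5, 111.0]
tcp_rot: [3.141, -0.0, 1.02]
ft_force: [-0.2, 0.5, -2.4]
gripper_width: 0.538
grasp_force: 29.7
```

Call:
servo_tool(increments=[[0,0,-0.0005,0,0.094],[0,0,0,0,0.094],[0,0,0,0,0.094],[0,0,0,0,0.094],[0,0,0,0,0.094]])

```text
time: 9.3
tcp_pos: [603.9, 44.5, 110.1]
tcp_rot: [-3.142, 0.0, 1.02]
ft_force: [0.3, 0.5, -0.3]
gripper_width: 0.993
grasp_force: 0.0
```

Call:
servo_tool(increments=[[0,0,0.015,0,0.094],[0,0,0.025,0,0.094],[0,0,0.03,0,0.094],[0,0,0.03,0,0.094],[-0.009,0.0224,0,8.1,0.094],[-0.009,0.0224,0,8.1,0.094],[-0.009,0.0224,0,8.1,0.094],[-0.009,0.0224,0,8.1,0.094],[-0.009,0.0224,0,8.1,0.094],[-0.009,0.0224,0,8.1,0.094],[-0.009,0.0224,0,8.1,0.094],[-0.009,0.0224,0,8.1,0.094],[-0.009,0.0224,0,8.1,0.094],[-0.009,0.0224,0,8.1,0.094],[-0.009,0.0224,0,8.1,0.094],[-0.009,0.0224,0,8.1,0.094],[-0.009,0.0224,0,8.1,0.094],[0,0,0,0,0.094],[0,0,0,0,0.094],[0,0,0,0,0.094]])

```text
time: 11.8
tcp_pos: [487.4, 334.8, 210.4]
tcp_rot: [-3.141, 0.001, 2.855]
ft_force: [0.5, -0.2, -0.4]
gripper_width: 0.999
grasp_force: 0.0
```

```bash
cat > look.py <<'E'
from h import *
import sys
s=sensors.sense();print(s['time'],s['tcp_pos'].round(1),np.degrees(s['tcp_rot']).round(1),s['joint_pos'].round(2))
n=sys.argv[1]
w=shot('wrist',f'w{n}.png');t=shot('top',f't{n}.png')
for nm,im,S,a in(('wrist',w,s,300),('top',t,None,60)):
  for z,b in((64,(350,700,220,450)),(68,(400,750,-200,150)),(64,(300,700,-420,-230))):
    for o in heads(nm,im,b,z,S,a):
        if o[2]<60 and o[3]>20: print(nm,z,o)
E
python3 look.py 4
```

```text
11.8 [487.4 334.8 210.4] [-180.     0.   163.6] [-0.07  0.59 -0.79  1.76  0.49  1.    0.24]
wrist 64 (array([486.2, 337.1]), -16.4, 42.8, 34.9)
wrist 64 (array([385. , 300.2]), 8.8, 43.9, 36.6)
top 68 (array([603.5,  42.3]), 55.0, 43.1, 34.2)
top 68 (array([742.6, -12.8]), 59.8, 55.7, 49.6)
```

Call:
servo_tool(increments=[[-0.001,0.0015,-0.025,0,0.094],[0,0,-0.025,0,0.094],[0,0,-0.025,0,0.094],[0,0,-0.0185,0,0.094],[0,0,-0.01,0,0.094],[0,0,0,0,0.094],[0,0,0,0,0.094],[0,0,0,0,0.04],[0,0,0,0,0.04],[0,0,0,0,0.04],[0,0,0,0,0.04],[0,0,0,0,0.04]])

```text
time: 13.4
tcp_pos: [485.9, 337.2, 106.6]
tcp_rot: [-3.142, 0.0, 2.858]
ft_force: [0.1, 0.4, 0.2]
gripper_width: 0.529
grasp_force: 30.0
```

Call:
servo_tool(increments=[[0,0,0.015,0,0.04],[0,0,0.025,0,0.04],[0,0,0.03,0,0.04],[0,0,0.03,0,0.04],[-0.0018,-0.0284,0,1.12,0.04],[-0.0018,-0.0284,0,1.12,0.04],[-0.0018,-0.0284,0,1.12,0.04],[-0.0018,-0.0284,0,1.12,0.04],[-0.0018,-0.0284,0,1.12,0.04],[-0.0018,-0.0284,0,1.12,0.04],[-0.0018,-0.0284,0,1.12,0.04],[-0.0018,-0.0284,0,1.12,0.04],[-0.0018,-0.0284,0,1.12,0.04],[-0.0018,-0.0284,0,1.12,0.04],[-0.0018,-0.0284,0,1.12,0.04],[-0.0018,-0.0284,0,1.12,0.04],[-0.0018,-0.0284,0,1.12,0.04],[0,0,0,0,0.04],[0,0,0,0,0.04],[0,0,0,0,0.04]])

```text
time: 15.9
tcp_pos: [462.5, -31.2, 206.9]
tcp_rot: [-3.142, 0.0, 3.113]
ft_force: [0.3, -0.3, -4.7]
gripper_width: 0.53
grasp_force: 30.0
```

```bash
cat > yel.py <<'E'
from h import *
s=sensors.sense();print(s['tcp_pos'],np.degrees(s['tcp_rot']))
w=shot('wrist')
hsv=cv2.cvtColor(w,cv2.COLOR_BGR2HSV)
m=((abs(hsv[...,0].astype(int)-29)<6)&(hsv[...,1]>150)&(hsv[...,2]>120)).astype(np.uint8)
for c in cv2.findContours(m,cv2.RETR_EXTERNAL,cv2.CHAIN_APPROX_NONE)[0]:
    if len(c)>60:
        r=cv2.minAreaRect(px2w('wrist',c[:,0],8,s)[:,:2].astype(np.float32));print(c[:,0].mean(0),r,cv2.boxPoints(r).round(1).tolist())
E
python3 yel.py
```

```text
[462.49400173 -31.16136915 206.88619198] [-1.79995836e+02  1.88810454e-02  1.78380977e+02]
[281.79166667 218.31944444] ((445.7114562988281, -62.560420989990234), (4.1034159660339355, 26.557636260986328), 86.80365753173828) [[432.29998779296875, -63.900001525878906], [458.8999938964844, -65.30000305175781], [459.1000061035156, -61.29999923706055], [432.6000061035156, -59.79999923706055]]
[330.65248227 199.44326241] ((441.36895751953125, -29.715591430664062), (68.52242279052734, 35.36749267578125), 88.35492706298828) [[422.70001220703125, -63.5], [458.1000061035156, -64.5], [460.0, 4.0], [424.70001220703125, 5.0]]
```

Call:
servo_tool(increments=[[0,0,-0.025,0,0.04],[0,0,-0.025,0,0.04],[0,0,-0.024,0,0.04],[0,0,-0.012,0,0.04],[0,0,-0.006,0,0.04],[0,0,-0.004,0,0.04],[0,0,0,0,0.04],[0,0,0,0,0.04],[0,0,-0.0005,0,0.094],[0,0,0,0,0.094],[0,0,0,0,0.094],[0,0,0,0,0.094],[0,0,0,0,0.094]])

```text
time: 17.58
tcp_pos: [462.4, -32.1, 110.1]
tcp_rot: [-3.141, 0.0, 3.112]
ft_force: [-0.5, -0.8, -0.7]
gripper_width: 0.99
grasp_force: 0.0
```

Call:
servo_tool(increments=[[0,0,0.015,0,0.094],[0,0,0.025,0,0.094],[0,0,0.03,0,0.094],[0,0,0.03,0,0.094],[-0.0064,0.0276,0,0.86,0.094],[-0.0064,0.0276,0,0.86,0.094],[-0.0064,0.0276,0,0.86,0.094],[-0.0064,0.0276,0,0.86,0.094],[-0.0064,0.0276,0,0.86,0.094],[-0.0064,0.0276,0,0.86,0.094],[-0.0064,0.0276,0,0.86,0.094],[-0.0064,0.0276,0,0.86,0.094],[-0.0064,0.0276,0,0.86,0.094],[-0.0064,0.0276,0,0.86,0.094],[-0.0064,0.0276,0,0.86,0.094],[-0.0064,0.0276,0,0.86,0.094],[0,0,0,0,0.094],[0,0,0,0,0.094],[0,0,0,0,0.094]])

```text
time: 19.95
tcp_pos: [386.0, 298.3, 210.3]
tcp_rot: [-3.141, 0.0, -2.992]
ft_force: [-0.2, -0.7, 0.5]
gripper_width: 0.995
grasp_force: 0.0
```

```bash
python3 look.py 5
```

```text
19.95 [386.  298.3 210.3] [-180.     0.  -171.4] [ 0.07  0.46 -0.97  2.01  0.48  0.92  0.57]
wrist 64 (array([383.7, 298.9]), 8.3, 42.2, 34.6)
wrist 68 (array([510.8, 114.1]), -86.1, 29.2, 25.7)
top 64 (array([438.5, 265.6]), -89.1, 34.1, 24.4)
top 68 (array([465.3, -32.3]), -1.2, 41.6, 33.9)
top 68 (array([576.2, -60.8]), -1.8, 27.5, 22.2)
top 68 (array([603.7,  42.4]), 55.0, 42.7, 34.2)
top 68 (array([742.1, -12.5]), 59.8, 55.7, 50.9)
```

Call:
servo_tool(increments=[[-0.0015,0.0005,-0.025,0,0.094],[0,0,-0.025,0,0.094],[0,0,-0.025,0,0.094],[0,0,-0.0185,0,0.094],[0,0,-0.01,0,0.094],[0,0,0,0,0.094],[0,0,0,0,0.094],[0,0,0,0,0.04],[0,0,0,0,0.04],[0,0,0,0,0.04],[0,0,0,0,0.04],[0,0,0,0,0.04]])

```text
time: 21.55
tcp_pos: [384.2, 299.6, 106.6]
tcp_rot: [-3.141, 0.0, -2.991]
ft_force: [-0.1, -0.8, 1.7]
gripper_width: 0.531
grasp_force: 30.0
```

Call:
servo_tool(increments=[[0,0,0.015,0,0.04],[0,0,0.025,0,0.04],[0,0,0.035,0,0.04],[0,0,0.04,0,0.04],[0,0,0.035,0,0.04],[0,0,0,0,0.04]])

```text
time: 22.3
tcp_pos: [384.5, 300.2, 259.2]
tcp_rot: [3.141, 0.004, -2.991]
ft_force: [0.6, -0.4, -2.8]
gripper_width: 0.53
grasp_force: 30.0
```

Call:
servo_tool(increments=[[0.012,-0.0231,0,-3.9,0.04],[0.012,-0.0231,0,-3.9,0.04],[0.012,-0.0231,0,-3.9,0.04],[0.012,-0.0231,0,-3.9,0.04],[0.012,-0.0231,0,-3.9,0.04],[0.012,-0.0231,0,-3.9,0.04],[0.012,-0.0231,0,-3.9,0.04],[0.012,-0.0231,0,-3.9,0.04],[0.012,-0.0231,0,-3.9,0.04],[0.012,-0.0231,0,-3.9,0.04],[0.012,-0.0231,0,-3.9,0.04],[0.012,-0.0231,0,-3.9,0.04],[0.012,-0.0231,0,-3.9,0.04],[0.012,-0.0231,0,-3.9,0.04],[0.012,-0.0231,0,-3.9,0.04],[0.012,-0.0231,0,-3.9,0.04],[0.012,-0.0231,0,-3.9,0.04],[0.012,-0.0231,0,-3.9,0.04],[0,0,0,0,0.04],[0,0,0,0,0.04]])

```text
time: 24.8
tcp_pos: [600.2, -115.9, 256.5]
tcp_rot: [-3.141, -0.0, 2.067]
ft_force: [-0.4, 0.2, -2.3]
gripper_width: 0.534
grasp_force: 30.0
```

```bash
python3 yel.py
```

```text
[ 600.18313815 -115.91835787  256.47297557] [-1.79992444e+02 -2.71199522e-02  1.18432966e+02]
[286.546875 217.4375  ] ((567.1709594726562, -126.3592529296875), (4.568089485168457, 29.164276123046875), 29.951919555664062) [[557.9000244140625, -114.9000015258789], [572.5, -140.10000610351562], [576.4000244140625, -137.89999389648438], [561.9000244140625, -112.5999984741211]]
[350.36619718 201.47183099] ((611.3068237304688, -92.48197937011719), (24.29610252380371, 47.41183853149414), 29.885099411010742) [[589.0, -78.0], [612.5999755859375, -119.0999984741211], [633.7000122070312, -107.0], [610.0, -65.9000015258789]]
[294.25287356 187.72413793] ((561.8755493164062, -95.73634338378906), (28.933218002319336, 11.417570114135742), 47.35426330566406) [[547.9000244140625, -102.5], [556.2999877929688, -110.19999694824219], [575.9000244140625, -89.0], [567.5, -81.19999694824219]]
[432.38461538 192.65384615] ((677.1824951171875, -40.78998565673828), (30.14675521850586, 33.34401321411133), 84.75180053710938) [[659.2000122070312, -54.29999923706055], [692.4000244140625, -57.29999923706055], [695.20
[... 428 characters left out ...]
653625488), 2.3125157356262207) [[421.3999938964844, -53.400001525878906], [422.0, -68.9000015258789], [497.5, -65.80000305175781], [496.8999938964844, -50.400001525878906]]
[396.26701571  28.98429319] ((579.3230590820312, 60.42966842651367), (75.70845031738281, 14.038121223449707), 58.409976959228516) [[553.5, 31.899999618530273], [565.5, 24.5], [605.0999755859375, 89.0], [593.2000122070312, 96.4000015258789]]
[245.125       28.30434783] ((461.52874755859375, -1.6330842971801758), (13.250667572021484, 75.48281860351562), 86.75970458984375) [[423.5, -6.099999904632568], [498.79998779296875, -10.399999618530273], [499.6000061035156, 2.799999952316284], [424.20001220703125, 7.099999904632568]]
```

Call:
servo_tool(increments=[[-0.0005,0,-0.035,0,0.04],[0,0,-0.04,0,0.04],[0,0,-0.03,0,0.04],[0,0,-0.02,0,0.04],[0,0,-0.012,0,0.04],[0,0,-0.006,0,0.04],[0,0,-0.003,0,0.04],[0,0,0,0,0.04],[0,0,0,0,0.04]])

```text
time: 25.98
tcp_pos: [599.9, -116.2, 111.1]
tcp_rot: [3.141, 0.001, 2.067]
ft_force: [-0.5, -0.6, -2.4]
gripper_width: 0.531
grasp_force: 30.0
```

Call:
servo_tool(increments=[[0,0,-0.0005,0,0.094],[0,0,0,0,0.094],[0,0,0,0,0.094],[0,0,0,0,0.094],[0,0,0,0,0.094],[0,0,0.02,0,0.094],[0,0,0.03,0,0.094],[0,0,0.04,0,0.094],[0,0,0.05,0,0.094],[-0.0075,0.0136,0.02,10,0.094],[-0.0075,0.0136,0.02,10,0.094],[-0.0075,0.0136,0.02,10,0.094],[-0.0075,0.0136,0.02,10,0.094],[-0.0075,0.0136,0,10,0.094],[-0.0075,0.0136,0,10,0.094],[0,0,0,0,0.094],[0,0,0,0,0.094],[0,0,0,0,0.094]])

```text
time: 28.22
tcp_pos: [554.8, -35.1, 330.3]
tcp_rot: [-3.141, 0.0, 3.111]
ft_force: [0.1, -0.5, 0.4]
gripper_width: 0.999
grasp_force: 0.0
```

```bash
python3 look.py 6;python3 - <<'E'
import cv2,numpy as np
a=cv2.imread('pics/w6.png');b=cv2.imread('pics/t6.png')[160:300,280:430];b=cv2.resize(b,None,fx=2.4,fy=2.4)
c=np.zeros((480,760,3),np.uint8);a=a[60:460,100:500];c[:400,:400]=a;c[:b.shape[0],400:]=b[:,:360];cv2.imwrite('pics/c6.png',c)
E
```

```text
28.225 [554.8 -35.1 330.3] [-180.     0.   178.3] [ 0.71  0.39 -0.89  1.73  0.33  1.17  1.27]
wrist 68 (array([ 569.6, -108.8]), -62.2, 56.7, 26.0)
wrist 68 (array([518.4,  52.8]), -64.8, 38.0, 23.9)
wrist 68 (array([463.7, -32. ]), -1.8, 41.8, 34.1)
wrist 64 (array([ 660.9, -379.7]), -61.8, 58.4, 26.4)
top 68 (array([465.3, -33.4]), -1.2, 41.6, 31.5)
top 68 (array([549.8, -57.6]), -1.5, 40.0, 22.1)
top 68 (array([596.4,  48.4]), 43.5, 42.5, 21.2)
top 68 (array([666.5,  22.5]), 89.4, 54.9, 54.4)
```

View pics/c6.png

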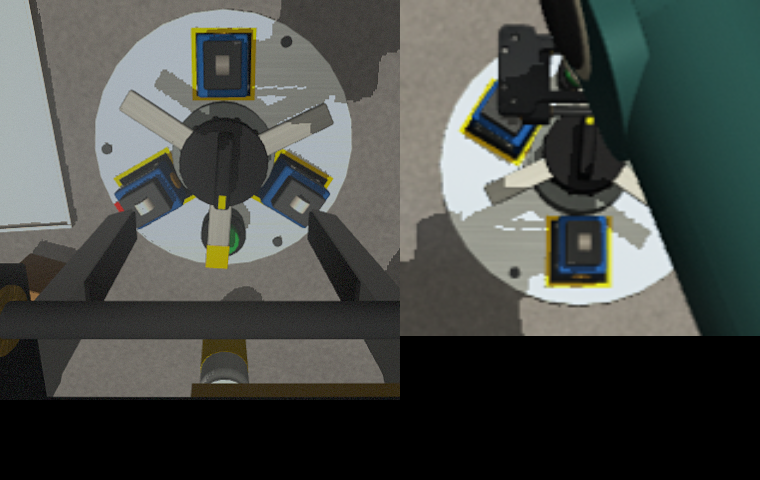

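The wrist crop shows all three switches inside their yellow outlines and square to them: far bay at (222,65), near ones at (148,200) and (297,195). The yellow finger is still over the button at (220,240). Next I'll grip the collar bar.

Call:
servo_tool(increments=[[0.0005,0.0005,-0.03,0,0.094],[0,0,-0.04,0,0.094],[0,0,-0.03,0,0.094],[0,0,-0.02,0,0.094],[0,0,-0.011,0,0.094],[0,0,-0.005,0,0.094],[0,0,0,0,0.094],[0,0,0,0,0.094],[0,0,0,0,0.0],[0,0,0,0,0.0],[0,0,0,0,0.0],[0,0,0,0,0.0],[0,0,0,0,0.0],[0,0,0,0,0.0],[0,0,0,0,0.0],[0,0,0,0,0.0]])

```text
time: 30.32
tcp_pos: [555.1, -34.0, 194.1]
tcp_rot: [-3.142, 0.0, 3.114]
ft_force: [0.6, -0.7, 0.8]
gripper_width: 0.185
grasp_force: 0.0
```

Call:
servo_tool(increments=[[0,0,0,0,0.0],[0,0,0,0,0.0],[0,0,0,0,0.0],[0,0,0,0,0.0]])

```text
time: 30.82
tcp_pos: [555.0, -33.8, 194.1]
tcp_rot: [3.141, -0.0, 3.114]
ft_force: [-3.3, 2.7, 2.1]
gripper_width: 0.146
grasp_force: 29.7
```

Call:
servo_tool(increments=[[0,0,0,-3,0.0],[0,0,0,-5,0.0],[0,0,0,-5,0.0],[0,0,0,-5,0.0],[0,0,0,-5,0.0],[0,0,0,-5,0.0],[0,0,0,-5,0.0],[0,0,0,-5,0.0],[0,0,0,-5,0.0],[0,0,0,-5,0.0],[0,0,0,-5,0.0],[0,0,0,-4,0.0],[0,0,0,-2,0.0],[0,0,0,-1.5,0.0],[0,0,0,0,0.0],[0,0,0,0,0.0]])

```text
time: 32.83
tcp_pos: [554.7, -34.2, 194.1]
tcp_rot: [-3.14, -0.0, 2.058]
ft_force: [-6.6, 0.5, 5.6]
gripper_width: 0.145
grasp_force: 29.9
```

```bash
python3 - <<'E'
from h import *
s=sensors.sense();print(s['tcp_pos'],np.degrees(s['tcp_rot']),s['ft_force'],s['ft_torque'])
E
```

```text
[554.72461845 -34.23916518 194.07600213] [-1.79926019e+02 -3.26979981e-03  1.17923718e+02] [-6.64383952  0.54684715  5.62381489] [0.22394281 1.24817875 0.01648998]
```

Call:
servo_tool(increments=[[0,0,0,-1,0.0],[0,0,0,-1,0.0],[0,0,0,-1,0.0],[0,0,0,0,0.0],[0,0,0,0,0.0]])

```text
time: 33.45
tcp_pos: [554.8, -34.3, 194.1]
tcp_rot: [-3.14, 0.0, 2.007]
ft_force: [-4.8, -1.1, 4.9]
gripper_width: 0.15
grasp_force: 30.9
```

```bash
python3 - <<'E'
from h import *
s=sensors.sense();print(s['tcp_pos'],np.degrees(s['tcp_rot']),s['ft_force'],s['ft_torque'])
E
```

```text
[554.81179527 -34.31453592 194.12645892] [-1.79930851e+02  2.66291164e-02  1.14968361e+02] [-4.83848428 -1.10643577  4.89449766] [-0.13776866  1.0952266   0.65683669]
```

Call:
servo_tool(increments=[[0,0,0,1.5,0.04],[0,0,0,0,0.04],[0,0,0,0,0.04],[0,0,0.01,0,0.04],[0,0,0.03,0,0.04],[0,0,0.05,0,0.04],[0,0,0.05,0,0.04],[0,0,0,6,0.0],[0,0,0,8,0.0],[0,0,0,8,0.0],[0,0,0,8,0.0],[0,0,0,8,0.0],[0,0,0,8,0.0],[0,0,0,8,0.0],[0,0,0,8,0.0],[0,0,0,0,0.0],[0,0,0,0,0.0],[0,0,0,0,0.0]])

```text
time: 35.7
tcp_pos: [555.1, -34.0, 334.3]
tcp_rot: [-3.141, 0.0, 3.112]
ft_force: [-0.6, 0.0, -0.2]
gripper_width: 0.006
grasp_force: 0.0
```

```bash
python3 - <<'E'
from h import *
s=sensors.sense();print(s['tcp_pos'],np.degrees(s['tcp_rot']),s['gripper_width'])
w=shot('wrist','w7.png');hsv=cv2.cvtColor(w,cv2.COLOR_BGR2HSV)
m=((hsv[...,0]>50)&(hsv[...,0]<75)&(hsv[...,1]>120)&(hsv[...,2]>60)).astype(np.uint8)
for c in cv2.findContours(m,cv2.RETR_EXTERNAL,cv2.CHAIN_APPROX_NONE)[0]:
    if cv2.contourArea(c)>80:
        print(c[:,0].mean(0),cv2.minEnclosingCircle(px2w('wrist',c[:,0],54,s)[:,:2].astype(np.float32)))
E
```

```text
[555.13043531 -33.9814924  334.2764847 ] [-1.79986987e+02  7.81154150e-03  1.78324078e+02] 0.006245167931939817
```

View pics/w7.png

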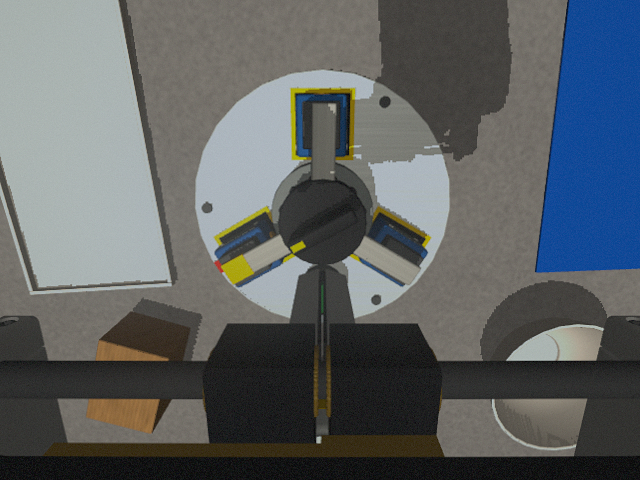

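The collar's yellow finger is at the red mark (235,268), and a finger lies over each switch. Next is pressing the button.

Call:
servo_tool(increments=[[0.0238,-0.0009,-0.02,0,0],[0.0238,-0.0009,-0.03,0,0],[0.0238,-0.0009,-0.03,0,0],[0.0238,-0.0007,-0.03,0,0],[0,0,-0.03,0,0],[0,0,-0.02,0,0],[0,0,-0.016,0,0],[0,0,0,0,0],[0,0,-0.004,0,0],[0,0,-0.003,0,0],[0,0,-0.003,0,0],[0,0,0,0,0],[0,0,0,0,0]])

```text
time: 37.38
tcp_pos: [650.6, -37.5, 148.4]
tcp_rot: [-3.141, 0.001, 3.114]
ft_force: [1.5, -0.8, 2.8]
gripper_width: 0.004
grasp_force: 1.3
```

Contact force has started, so I'll press on in small steps.

Call:
servo_tool(increments=[[0,0,-0.002,0,0],[0,0,-0.002,0,0],[0,0,0,0,0]])

```text
time: 37.75
tcp_pos: [650.5, -37.5, 144.1]
tcp_rot: [-3.141, 0.0, 3.114]
ft_force: [2.8, -1.2, 5.0]
gripper_width: 0.006
grasp_force: 2.3
```

Call:
servo_tool(increments=[[0,0,-0.002,0,0],[0,0,0,0,0],[0,0,0,0,0]])

```text
time: 38.12
tcp_pos: [650.7, -37.4, 143.3]
tcp_rot: [-3.141, 0.001, 3.114]
ft_force: [-2.5, -1.8, 18.8]
gripper_width: 0.005
grasp_force: 9.5
```

Call:
servo_tool(increments=[[0,0,0.01,0,0],[0,0,0.03,0,0],[0,0,0.04,0,0],[0,0,0.04,0,0.06],[-0.0159,0.0005,0,-10,0.06],[-0.0159,0.0005,0,-10,0.06],[-0.0159,0.0005,0,-10,0.06],[-0.0159,0.0005,0,-10,0.06],[-0.0159,0.0005,0,-10,0.06],[-0.0159,0.0005,0,-10.6,0.06],[0,0,0,0,0.06],[0,0,0,0,0.06],[0,0,0,0,0.06]])

```text
time: 39.75
tcp_pos: [555.3, -34.4, 261.9]
tcp_rot: [-3.141, -0.0, 2.059]
ft_force: [0.0, -0.5, -0.3]
gripper_width: 0.641
grasp_force: 0.0
```

```bash
python3 - <<'E'
from h import *
s=sensors.sense();print(s['tcp_pos'],np.degrees(s['tcp_rot']),s['gripper_width'])
w=shot('wrist');t=shot('scene')
h,wd=300,380
c=np.hstack([w[0:480,100:500],cv2.resize(t[220:340,220:360],(373,320)) if 0 else cv2.copyMakeBorder(cv2.resize(t[220:340,220:350],(347,320)),0,160,0,0,cv2.BORDER_CONSTANT)])
cv2.imwrite('pics/c8.png',c);print(c.shape)
E
```

```text
[555.28869699 -34.42047788 261.93967854] [-1.79991976e+02 -2.59520325e-02  1.17960414e+02] 0.6410850925016548
(480, 747, 3)
```

View pics/c8.png

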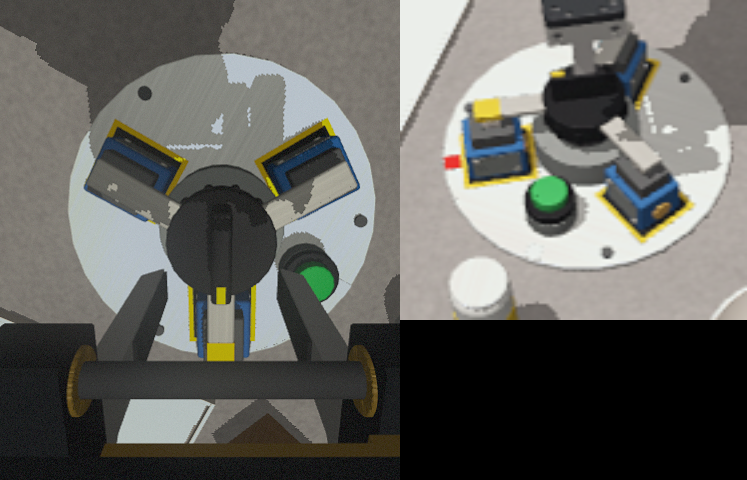

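The button is back up at (318,283), the bar lies in line with the open fingers, and every switch is under a finger. I'll grip the bar and turn it back.

Call:
servo_tool(increments=[[0,0,-0.03,0,0.06],[0,0,-0.025,0,0.06],[0,0,-0.01,0,0.06],[0,0,-0.003,0,0.06],[0,0,0,0,0.06],[0,0,0,0,0.0],[0,0,0,0,0.0],[0,0,0,0,0.0],[0,0,0,0,0.0],[0,0,0,0,0.0],[0,0,0,0,0.0],[0,0,0,0,0.0],[0,0,0,0,0.0],[0,0,0,0,0.0]])

```text
time: 41.6
tcp_pos: [554.8, -34.5, 194.1]
tcp_rot: [-3.141, 0.0, 2.056]
ft_force: [-4.3, -0.9, 5.2]
gripper_width: 0.147
grasp_force: 30.0
```

Call:
servo_tool(increments=[[0,0,0,3,0.0],[0,0,0,5,0.0],[0,0,0,5,0.0],[0,0,0,5,0.0],[0,0,0,5,0.0],[0,0,0,5,0.0],[0,0,0,5,0.0],[0,0,0,5,0.0],[0,0,0,5,0.0],[0,0,0,5,0.0],[0,0,0,5,0.0],[0,0,0,4,0.0],[0,0,0,2,0.0],[0,0,0,1.5,0.0],[0,0,0,1,0.0],[0,0,0,1,0.0],[0,0,0,1,0.0],[0,0,0,0,0.0],[0,0,0,0,0.0]])

```text
time: 43.98
tcp_pos: [555.1, -33.9, 194.1]
tcp_rot: [3.141, 0.001, -3.119]
ft_force: [1.0, 5.4, -0.8]
gripper_width: 0.149
grasp_force: 31.2
```

```bash
python3 - <<'E'
from h import *
s=sensors.sense();print(s['tcp_pos'],np.degrees(s['tcp_rot']),s['ft_force'],s['ft_torque'])
E
```

```text
[555.13320231 -33.8920351  194.14873993] [ 1.79948941e+02  3.33462951e-02 -1.78692528e+02] [ 0.95172647  5.36463578 -0.84764347] [ 1.33821022 -0.3508367  -0.70123263]
```

Call:
servo_tool(increments=[[0,0,0,-2,0.04],[0,0,0,0,0.04],[0,0,0,0,0.04],[0,0,0.01,0,0.04],[0,0,0.04,0,0.04],[0,0,0.04,0,0.04],[0.0074,-0.0137,0,-10,0.094],[0.0074,-0.0137,0,-10,0.094],[0.0074,-0.0137,0,-10,0.094],[0.0074,-0.0137,0,-10,0.094],[0.0074,-0.0137,0,-10,0.094],[0.0074,-0.0137,0,-10.5,0.094],[0,0,0,0,0.094],[0,0,0,0,0.094],[0,0,0,0,0.094],[0,0,0,0,0.094]])

```text
time: 45.98
tcp_pos: [599.2, -116.3, 284.2]
tcp_rot: [-3.142, -0.0, 2.076]
ft_force: [0.1, -0.0, 0.5]
gripper_width: 1.0
grasp_force: 0.0
```

```bash
python3 look.py 9
```

```text
45.975 [ 599.2 -116.3  284.2] [-180.    -0.   118.9] [ 0.56  0.46 -0.56  1.66  0.27  1.1   0.43]
wrist 68 (array([ 598.6, -114.8]), -61.9, 45.8, 35.5)
wrist 68 (array([602.5,  42.9]), 55.8, 43.3, 35.4)
wrist 68 (array([463.8, -32. ]), -1.3, 43.8, 35.1)
wrist 68 (array([710.7, 136.1]), 29.3, 44.1, 22.9)
wrist 64 (array([ 384.3, -340.1]), 57.9, 49.8, 22.0)
top 68 (array([464.1, -33.4]), -1.3, 44.0, 31.5)
top 68 (array([ 5.705e+02, -4.000e-01]), -45.4, 28.5, 28.0)
top 68 (array([ 600.3, -116.4]), -61.6, 41.7, 34.4)
top 68 (array([603.5,  42.3]), 55.0, 43.1, 34.2)
top 68 (array([619.6, -37.3]), -1.4, 33.4, 22.4)
top 68 (array([742.6, -12.8]), 59.8, 55.7, 49.6)
```

View pics/w9.png

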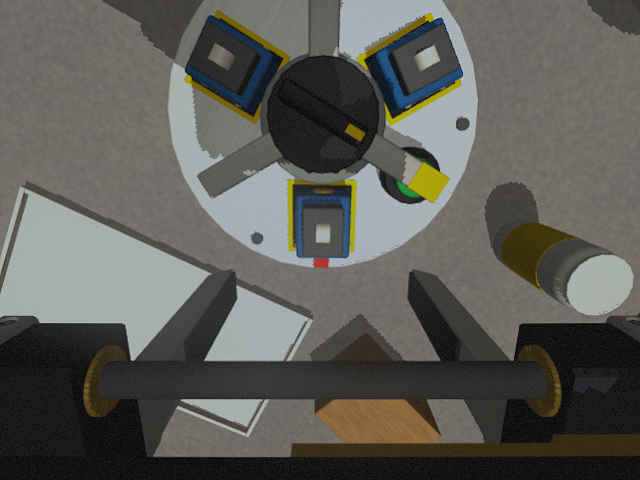

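The collar is back over the button with its yellow tip at (428,182), and the switches are clear from above. I'll pick from the bay at (322,225).

Call:
servo_tool(increments=[[0,0,-0.03,-0.5,0.094],[0,0,-0.04,0,0.094],[0,0,-0.04,0,0.094],[0,0,-0.035,0,0.094],[0,0,-0.018,0,0.094],[0,0,-0.01,0,0.094],[0,0,0,0,0.094],[0,0,0,0,0.094],[0,0,0,0,0.04],[0,0,0,0,0.04],[0,0,0,0,0.04],[0,0,0,0,0.04],[0,0,0,0,0.04]])

```text
time: 47.7
tcp_pos: [599.3, -116.6, 111.1]
tcp_rot: [-3.142, -0.0, 2.065]
ft_force: [-0.6, 0.1, -0.4]
gripper_width: 0.532
grasp_force: 30.0
```

Call:
servo_tool(increments=[[0,0,0.015,0,0.04],[0,0,0.025,0,0.04],[0,0,0.03,0,0.04],[0,0,0.03,0,0.04],[-0.0028,-0.025,0,8,0.04],[-0.0028,-0.025,0,8,0.04],[-0.0028,-0.025,0,8,0.04],[-0.0028,-0.025,0,8,0.04],[-0.0028,-0.025,0,8,0.04],[-0.0028,-0.025,0,8,0.04],[-0.0028,-0.025,0,8,0.04],[-0.0028,-0.025,0,8,0.04],[0,0,0,0,0.04],[0,0,0,0,0.04],[0,0,0,0,0.04]])

```text
time: 49.58
tcp_pos: [577.2, -315.6, 211.5]
tcp_rot: [-3.141, 0.0, -3.101]
ft_force: [0.5, 0.8, -3.1]
gripper_width: 0.534
grasp_force: 30.0
```

```bash
python3 - <<'E'
from h import *
s=sensors.sense();print(s['tcp_pos'],np.degrees(s['tcp_rot']),s['joint_pos'].round(2))
E
```

```text
[ 577.19883723 -315.64159795  211.5294961 ] [-1.79992659e+02  1.04440016e-02 -1.77653699e+02] [ 0.96  0.68 -0.74  1.58  0.5   1.07  1.7 ]
```

Call:
servo_tool(increments=[[0,-0.001,-0.025,0,0.04],[0,0,-0.03,0,0.04],[0,0,-0.025,0,0.04],[0,0,-0.014,0,0.04],[0,0,-0.006,0,0.04],[0,0,-0.004,0,0.04],[0,0,0,0,0.04],[0,0,0,0,0.04]])

```text
time: 50.58
tcp_pos: [577.1, -317.7, 107.6]
tcp_rot: [-3.141, 0.001, -3.101]
ft_force: [-0.3, 0.2, -1.8]
gripper_width: 0.531
grasp_force: 30.0
```

Call:
servo_tool(increments=[[0,0,-0.0007,0,0.094],[0,0,0,0,0.094],[0,0,0,0,0.094],[0,0,0,0,0.094],[0,0,0.015,0,0.094],[0,0,0.025,0,0.094],[0,0,0.03,0,0.094],[0,0,0.03,0,0.094],[-0.0103,0.026,0,-0.36,0.094],[-0.0103,0.026,0,-0.36,0.094],[-0.0103,0.026,0,-0.36,0.094],[-0.0103,0.026,0,-0.36,0.094],[-0.0103,0.026,0,-0.36,0.094],[-0.0103,0.026,0,-0.36,0.094],[-0.0103,0.026,0,-0.36,0.094],[-0.0103,0.026,0,-0.36,0.094],[-0.0103,0.026,0,-0.36,0.094],[-0.0103,0.026,0,-0.36,0.094],[-0.0103,0.026,0,-0.36,0.094]])

```text
time: 52.95
tcp_pos: [463.6, -30.7, 208.0]
tcp_rot: [-3.14, 0.002, 3.113]
ft_force: [0.5, 0.1, -0.5]
gripper_width: 1.002
grasp_force: 0.0
```

Call:
servo_tool(increments=[[0,0,0,0,0.094],[0,0,0,0,0.094],[0,0,0,0,0.094]])

```text
time: 53.32
tcp_pos: [464.0, -32.3, 206.7]
tcp_rot: [-3.141, 0.0, 3.112]
ft_force: [0.5, 0.2, 0.3]
gripper_width: 1.004
grasp_force: 0.0
```

```bash
python3 look.py 10
```

```text
53.325 [464.  -32.3 206.7] [-180.     0.   178.3] [ 0.74  0.38 -0.87  2.07  0.38  0.86  1.2 ]
wrist 68 (array([601.7,  42.7]), 55.5, 44.8, 37.1)
top 68 (array([507.7,  37.2]), -0.7, 51.6, 34.0)
top 68 (array([603.7,  42.4]), 55.0, 42.7, 34.2)
top 68 (array([742.1, -12.5]), 59.8, 55.7, 50.9)
top 64 (array([ 578.6, -317.8]), -0.4, 40.9, 35.2)
```

View pics/w10.png

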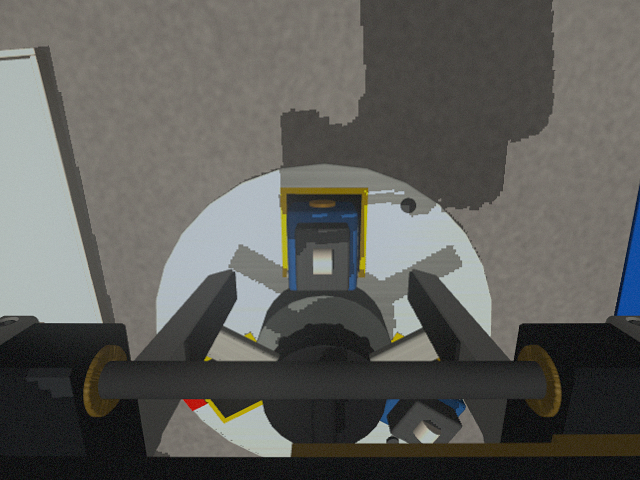

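The switch is still in its bay at (323,258). The detector missed it because its head merged with the drum shade. I'll pick it.

Call:
servo_tool(increments=[[0,0,-0.03,0,0.094],[0,0,-0.03,0,0.094],[0,0,-0.02,0,0.094],[0,0,-0.01,0,0.094],[0,0,-0.0057,0,0.094],[0,0,0,0,0.094],[0,0,0,0,0.094],[0,0,0,0,0.04],[0,0,0,0,0.04],[0,0,0,0,0.04],[0,0,0,0,0.04],[0,0,0,0,0.04]])

```text
time: 54.92
tcp_pos: [463.6, -31.7, 110.7]
tcp_rot: [-3.141, 0.0, 3.113]
ft_force: [-0.0, 0.2, 1.6]
gripper_width: 0.527
grasp_force: 30.0
```

Call:
servo_tool(increments=[[0,0,0.015,0,0.04],[0,0,0.025,0,0.04],[0,0,0.03,0,0.04],[0,0,0.03,0,0.04],[-0.006,-0.0265,0,0.35,0.04],[-0.006,-0.0265,0,0.35,0.04],[-0.006,-0.0265,0,0.35,0.04],[-0.006,-0.0265,0,0.35,0.04],[-0.006,-0.0265,0,0.35,0.04],[-0.006,-0.0265,0,0.35,0.04],[-0.006,-0.0265,0,0.35,0.04],[-0.006,-0.0265,0,0.35,0.04],[-0.006,-0.0265,0,0.35,0.04],[-0.006,-0.0265,0,0.35,0.04],[-0.006,-0.0265,0,0.35,0.04],[0,0,0,0,0.04],[0,0,0,0,0.04],[0,0,0,0,0.04]])

```text
time: 57.18
tcp_pos: [397.9, -322.3, 211.0]
tcp_rot: [-3.142, 0.0, -3.102]
ft_force: [0.3, -0.8, -3.8]
gripper_width: 0.531
grasp_force: 30.0
```

Call:
servo_tool(increments=[[0,0,-0.025,0,0.04],[0,0,-0.03,0,0.04],[0,0,-0.02,0,0.04],[0,0,-0.014,0,0.04],[0,0,-0.006,0,0.04],[0,0,-0.004,0,0.04],[0,0,0,0,0.04],[0,0,0,0,0.04]])

```text
time: 58.18
tcp_pos: [397.8, -323.3, 112.2]
tcp_rot: [-3.141, 0.0, -3.103]
ft_force: [0.2, -0.7, -3.4]
gripper_width: 0.535
grasp_force: 30.0
```

Call:
servo_tool(increments=[[0,0,-0.003,0,0.04],[0,0,-0.0023,0,0.04],[0,0,0,0,0.04],[0,0,0,0,0.094],[0,0,0,0,0.094],[0,0,0,0,0.094],[0,0,0,0,0.094],[0,0,0.015,0,0.094],[0,0,0.025,0,0.094],[0,0,0.035,0,0.094],[0,0,0.04,0,0.094],[0,0,0.04,0,0.094]])

```text
time: 59.68
tcp_pos: [397.6, -322.8, 263.6]
tcp_rot: [-3.141, 0.0, -3.102]
ft_force: [0.5, -0.9, 0.9]
gripper_width: 0.999
grasp_force: 0.0
```

Call:
servo_tool(increments=[[0.0128,0.0229,0,-7.9,0.094],[0.0128,0.0229,0,-7.9,0.094],[0.0128,0.0229,0,-7.9,0.094],[0.0128,0.0229,0,-7.9,0.094],[0.0128,0.0229,0,-7.9,0.094],[0.0128,0.0229,0,-7.9,0.094],[0.0128,0.0229,0,-7.9,0.094],[0.0128,0.0229,0,-7.9,0.094],[0.0128,0.0229,0,-7.9,0.094],[0.0128,0.0229,0,-7.9,0.094],[0.0128,0.0229,0,-7.9,0.094],[0.0128,0.0229,0,-7.9,0.094],[0.0128,0.0229,0,-7.9,0.094],[0.0128,0.0229,0,-7.9,0.094],[0.0128,0.0229,0,-7.9,0.094],[0.0128,0.0229,0,-7.9,0.094],[0,0,0,0,0.094],[0,0,0,0,0.094],[0,0,0,0,0.094]])

```text
time: 62.05
tcp_pos: [602.2, 42.2, 261.7]
tcp_rot: [3.142, 0.0, 0.974]
ft_force: [0.5, 1.8, 0.1]
gripper_width: 1.002
grasp_force: 0.0
```

```bash
python3 look.py 11
```

```text
62.05 [602.2  42.2 261.7] [180.    0.   55.8] [ 0.25  0.46 -0.49  1.7   0.24  1.04 -0.91]
wrist 68 (array([603.8,  45.4]), 55.8, 45.9, 35.3)
wrist 68 (array([746.8,   7.6]), -44.0, 52.3, 42.8)
top 64 (array([ 398.3, -322.6]), -1.1, 41.3, 33.0)
top 64 (array([ 578.6, -317.6]), -0.4, 40.9, 35.2)
```

Both placed switches are standing in the tray. Now the last pick, nudged +1 mm in x and +1.5 mm in y.

Call:
servo_tool(increments=[[0.001,0.0015,-0.03,0,0.094],[0,0,-0.04,0,0.094],[0,0,-0.035,0,0.094],[0,0,-0.025,0,0.094],[0,0,-0.014,0,0.094],[0,0,-0.0065,0,0.094],[0,0,0,0,0.094],[0,0,0,0,0.094],[0,0,0,0,0.04],[0,0,0,0,0.04],[0,0,0,0,0.04],[0,0,0,0,0.04],[0,0,0,0,0.04]])

```text
time: 63.78
tcp_pos: [603.4, 44.7, 110.9]
tcp_rot: [-3.141, 0.0, 0.974]
ft_force: [0.1, -0.5, 0.3]
gripper_width: 0.528
grasp_force: 30.0
```

Call:
servo_tool(increments=[[0,0,0.015,0,0.04],[0,0,0.025,0,0.04],[0,0,0.035,0,0.04],[0,0,0.04,0,0.04],[0,0,0.035,0,0.04],[0,0,0,0,0.04]])

```text
time: 64.53
tcp_pos: [604.2, 45.1, 264.2]
tcp_rot: [3.138, -0.003, 0.974]
ft_force: [0.0, 0.7, -3.4]
gripper_width: 0.532
grasp_force: 30.0
```

Call:
servo_tool(increments=[[-0.0083,-0.026,0,-3.8,0.04],[-0.0083,-0.026,0,-3.8,0.04],[-0.0083,-0.026,0,-3.8,0.04],[-0.0083,-0.026,0,-3.8,0.04],[-0.0083,-0.026,0,-3.8,0.04],[-0.0083,-0.026,0,-3.8,0.04],[-0.0083,-0.026,0,-3.8,0.04],[-0.0083,-0.026,0,-3.8,0.04],[-0.0083,-0.026,0,-3.8,0.04],[-0.0083,-0.026,0,-3.8,0.04],[-0.0083,-0.026,0,-3.8,0.04],[-0.0083,-0.026,0,-3.8,0.04],[-0.0083,-0.026,0,-3.8,0.04],[-0.0083,-0.026,0,-3.8,0.04],[0,0,0,0,0.04],[0,0,0,0,0.04],[0,0,0,0,0.04]])

```text
time: 66.65
tcp_pos: [487.5, -318.7, 260.9]
tcp_rot: [-3.141, -0.0, 0.047]
ft_force: [-0.3, -0.6, -3.8]
gripper_width: 0.528
grasp_force: 30.0
```

```bash
python3 look.py 12
```

```text
66.65 [ 487.5 -318.7  260.9] [-180.    -0.     2.7] [ 0.68  0.39 -0.19  1.76  0.09  1.   -1.07]
wrist 68 (array([477.9, -80.6]), -1.6, 51.6, 49.1)
wrist 68 (array([ 591.6, -150.6]), -61.4, 53.7, 49.0)
wrist 64 (array([ 577.2, -317.5]), 2.7, 42.4, 35.4)
top 68 (array([741.7, -12.3]), 59.8, 55.7, 51.8)
top 64 (array([ 387.9, -324.2]), 86.6, 32.3, 22.0)
top 64 (array([ 576.2, -318.9]), 3.3, 46.3, 37.2)
```

Call:
servo_tool(increments=[[0,0,-0.03,-0.5,0.04],[0,0,-0.04,0,0.04],[0,0,-0.035,0,0.04],[0,0,-0.025,0,0.04],[0,0,-0.014,0,0.04],[0,0,-0.006,0,0.04],[0,0,-0.0037,0,0.04],[0,0,0,0,0.04],[0,0,0,0,0.04]])

```text
time: 67.88
tcp_pos: [487.4, -319.4, 107.8]
tcp_rot: [3.141, -0.001, 0.037]
ft_force: [-1.2, -0.4, -3.0]
gripper_width: 0.532
grasp_force: 30.0
```

Call:
servo_tool(increments=[[0,0,-0.001,0,0.04],[0,0,0,0,0.094],[0,0,0,0,0.094],[0,0,0,0,0.094],[0,0,0,0,0.094],[0,0,0.015,0,0.094],[0,0,0.025,0,0.094],[0,0,0.035,0,0.094],[0,0,0.04,0,0.094],[0,0,0.04,0,0.094],[0,0,0.04,0,0.094],[-0.025,-0.03,0,0,0.094],[-0.025,-0.03,0,0,0.094],[-0.025,-0.03,0,0,0.094],[-0.025,-0.03,0,0,0.094],[-0.025,-0.03,0,0,0.094],[-0.025,-0.03,0,0,0.094],[0,0,0,0,0.094],[0,0,0,0,0.094],[0,0,0,0,0.094]])

```text
time: 70.38
tcp_pos: [338.1, -498.4, 301.7]
tcp_rot: [-3.142, -0.0, 0.039]
ft_force: [-0.8, -0.3, 0.1]
gripper_width: 0.998
grasp_force: 0.0
```

```bash
python3 look.py 13; python3 -c "
from h import *;shot('scene','s13.png')"
```

```text
70.375 [ 338.1 -498.4  301.7] [-180.    -0.     2.2] [ 1.    0.38 -0.1   1.67  0.04  1.09 -0.64]
wrist 64 (array([ 398. , -327.3]), 2.1, 43.1, 42.9)
wrist 64 (array([ 484.5, -320.1]), 2.0, 43.9, 35.9)
top 68 (array([740.8, -12.5]), 59.8, 57.0, 53.0)
top 64 (array([ 398.3, -323.4]), -1.0, 41.3, 34.5)
top 64 (array([ 486.7, -319.3]), -0.7, 42.2, 35.1)
top 64 (array([ 578.6, -317.9]), -0.4, 40.9, 35.2)
```

View pics/s13.png

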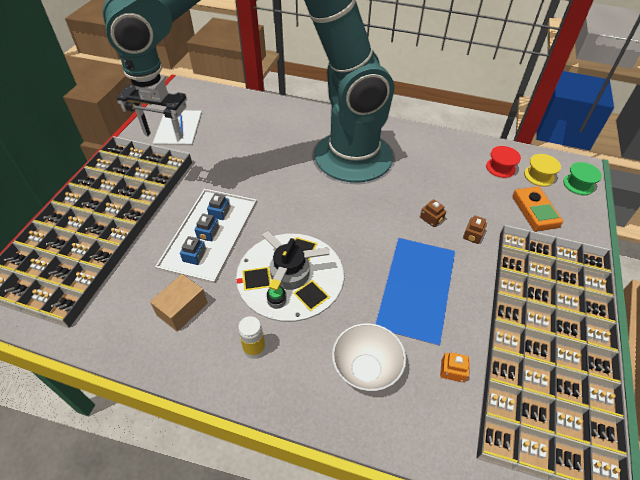

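View pics/t13.png

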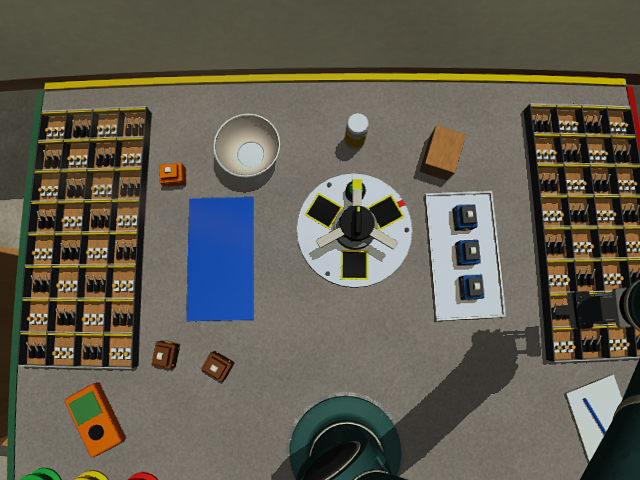

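Three switches stand upright in the tray at top-view pixels (466,217), (468,252) and (472,287). The collar is at the white mark, and the bowl, carton, can and look-alikes have not moved.

```bash
python3 -c "
from bench import robot;print(robot.job_done())"
```

```text
the job is handed in; nothing more can be done
None
```

All three switches were tested and now stand upright in the sale tray, with the collar back at its white mark and the job handed in; no verdict was shown.

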